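# Ready the telescoping reach hook from its counter bracket

### The job

A bag has to come down from the high pegs, so make the telescoping reach hook on the counter ready: swing the steel hasp that lies over its handle up and right back out of the way, press the round button on top of the handle so that the tube springs out a little, then, with the handle still in its bracket, pull the tube out past the first click, on to the second stop, where the button pops up again and locks. Then take the tool by its handle, lift it level out of its bracket and finish while still holding it like that, at least a hand's breadth (10 cm) above the counter; do not put it down or let go. Leave the other things on the counter where they lie.

Things in the scene. Friction and masses are not known exactly. Their poses are not given: they have to be found in the camera images.
- bracket: Bracket fixed on the counter: pale board 205 x 136 x 12 mm, two U saddles at x = -76.5 and 76.5 mm (46 mm high, 40 mm wide) that hold the tool along x (1.5 mm play) but let it lift straight up. Origin on the counter under mid handle; x along the tool to the hook (about to the robot's left), y to the robot, z up. Staple post at x = 52, y = 45, 79 mm high; hinge post at y = -50, 73 mm high.
- hasp (a joint): Hinge of the steel hasp, rad: 0 = shut (level strap, 67.5 mm up, slotted end over the staple, covering the tool's button 3 mm above it and keeping the tool in), 1.57 = upright, 3.05 = swung right back, lying level away from the robot. Turns easily; falls to either side of upright by its own weight. Strap 20 mm wide, 3 mm thick, at x = 52 mm of the bracket.
- hasp_rod (a point): Mid point of the hasp's pull rod: 10 mm thick, parallel to the hinge, 36 mm long plus a 13 mm wide rim at its end, sticking out of the strap's free end away from the hook. Point is 23 mm from the strap's edge, 117 mm from the hinge axis; hasp shut: x = 19, y = 67, z = 67.5 mm of the bracket. It can be pinched from above and turns between the fingers as the hasp swings.
- hasp_hinge (a point): Point on the hasp's hinge axis, fixed on the bracket at x = 52, y = -50, z = 67.5 mm; the axis is parallel to the bracket's x.
- reach_hook: Black handle of the loose reach hook (whole tool 0.3 to 0.5 kg). Origin on its axis at mid grip, 40 mm above the counter in the bracket; x along the axis to the hook, z up (button side). Grip bar 140 mm long (x = -70 to 70), 28 wide (y), 32 high (z); 20 mm wide necks lie in the saddles; pommel and wire loop to x = -126 mm, steel collar to x = 98 mm.
- tube (a joint): How far the steel tube is out of the handle, m: 0 = home, locked; when the button is pressed a spring pushes it to about 0.024; 0.060 = first stop, a soft click (about 3 N more to pull through); 0.120 = second stop, where the button pops up and locks it (hard end of travel at 0.1205). Friction about 2 N.
- button (a joint): How far the button is pressed, m: 0 = up (locked), 0.006 = fully down (4 N); the tube is freed at 0.0045 (3.4 N). Once the tube has sprung out the button rides at 0.0045 and comes up to 0 again only at the second stop.
- button_top (a point): Centre of the top of the steel thumb button (16 mm across) on top of the handle at x = 52 mm of the handle; when up it stands 7 mm proud of the handle, 63 mm above the counter.
- pull_grip (a point): Middle of the tube's dark pull grip (moves with the tube): flat-sided block 30 mm long (x), 16 wide (y), 22 high (z) on the tool's axis, with a flange 22 wide and 26 high at its hook end, 14.5 to 19.5 mm ahead of this point. Tube home: x = 132 mm of the handle, 40 mm above the counter. Axes as the handle's.
- handle_grip (a point): Point on the tool's axis at x = 12 mm of the handle, near the centre of mass of the extended tool: take the handle here, across its 28 mm width. Axes as the handle's.
- hook_tip (a point): Foremost point of the upturned wire hook on the tube's end: 68 mm ahead of and 15 mm above the pull grip's middle. 5 mm wire, rising to 33 mm above the tool's axis.
- lollipop: Lollipop, 27 x 109 x 26 mm, lying on the near side of the tube. Bystander; origin under its middle, stick along y.
- wrapped_sweet: Twist-wrapped sweet, 20 x 51 x 18 mm, on the far side of the tube. Bystander; origin under its middle.
- sweet_carton: Small printed carton standing behind the pommel, 28 x 85 x 60 mm. Bystander; origin under its middle.
- order_pad: Spiral-bound order pad, 150 x 104 x 14 mm, lying at the back right. Bystander; origin under its middle.
- service_bell: Counter bell, 79 mm across, 64 mm high, at the front left. Bystander; origin under its middle.
- pencil: Pencil, 173 mm long (along y), 7 mm thick, lying at the front right. Bystander; origin under its middle.

How it is judged (in metres and radians):
On the way, in this order (a step that is already met when the one before it is completed fails the run):
1. the hasp has been swung right back (value of joint hasp above 2.3 rad), for 0.2 s.
2. the button has been pressed and the tube has sprung out (value of joint tube above 0.015 m), for 0.1 s.
3. the tube has been pulled to the second stop, with the handle still in the bracket, and the button has popped up (value of joint tube above 0.117 m and value of joint button below 0.0015 m and z of handle_grip in the frame of bracket below 0.055 m), for 0.2 s.
At the end, for the whole second after the job is handed in: Held still by the handle (TCP within 85 mm of the grip point) clear of the bracket, level within 0.3 rad, handle and hook tip 90 mm or more above the counter; tube beyond 117 mm, button less than 1.5 mm down, hasp beyond 2.3 rad (value of joint tube above 0.117 m and value of joint button below 0.0015 m and value of joint hasp above 2.3 rad and height (world z) of each of reach_hook, hook_tip above 0.09 m and angle between reach_hook's own z axis and vertical below 0.3 rad and distance between the grasp point and handle_grip below 0.085 m and contact force between the fingers and reach_hook above 2 N and contact force between reach_hook and bracket below 0.1 N and linear speed of reach_hook below 0.03 m/s and angular speed of reach_hook below 0.2 rad/s); the arm keeps its last pose, push and grip.
It fails at once if a bystander (lollipop, wrapped sweet, carton, order pad, bell or pencil) is pushed more than 30 mm (distance of any of lollipop, wrapped_sweet, sweet_carton, order_pad, service_bell, pencil from where it was at the start of the episode above 0.03 m).
It also fails if it takes over 66 s, if anything falls off the work surface, if the arm or the gripper's body presses on something with over 40 N, if the wrist force passes 120 N, or if a joint passes its speed limit or range.

### The arm

A 6-joint arm with a two-finger parallel gripper is mounted at the origin on a cart in front of the work surface, level with it; the furniture and walls round the work are solid. World frame = base frame: x ahead of the robot, y to its left, z up, the work surface at z = 0. Lengths are in mm, angles in rad, forces in N, time in s.
With the tool pointing down it reaches from about 325 to 850 mm from the base axis. Payload 4.4 kg.
Tool frame: the origin (TCP) lies between the finger pads, 19 mm behind the fingertips; this is the grasp point; z points along the fingers, y is the line along which they close (so a half turn about z gives the same grasp; the last joint's range is limited). The gripper opens to 94 mm and grips with 3 to 60 N. Pads are 16 mm wide; open, the fingers measure 119 mm over their backs; the gripper's body (75 mm by 177 mm) begins 78 mm behind the grasp point.
Start: joints at [-1.381, 0.207, 1.542, -0, 1.393, -0.15], TCP at [191.634, -542.129, 224.247] pointing down, gripper open.
Joint ranges: [-2.73, 2.73], [-0.86, 2.22], [0.23, 2.46], [-1.11, 4.25], [0.08, 2.63], [-2.82, 2.82]. Speed limits (rad/s): [2.79, 2.79, 3.14, 3.14, 3.14, 3.14].

### API

Orientations are given as a rotation vector (axis times angle).
In Python, from bench import * gives the robot as it stands.
- The arm moves only by the tool drive_tool, never from a script. Its argument "rows" is a list of rows, each a list of 7 numbers: the opening, from 0 (shut) to 1 (fully open), then the shift along the tool's x, y, z in shares of 0.4 m (1.0 is 0.4 m), then the turn, a rotation vector about the tool's x, y, z in fractions of the full range, 1 being pi rad. A call has 1 to 10 rows; each row is the pose to reach, as a shift and turn from the pose commanded when the call began, along the tool's axes at that moment; what a row does not reach only later rows make up. A row lasts 1/12 s, in which the tool goes at most 41.7 mm and 7.16 degrees, less where a joint would pass 70% of its speed; a pose out of reach is approached as far as the arm can. A call with a gripper value outside its range is refused whole. The fingers move at their own pace and stop on an object; the grip force is fixed at half the most. Time passes only in rows, so rows that repeat a pose let the fingers close. It gives the time, the measured TCP pose, the force, the opening and the grip force at its end, in the units of the state.
- sense(): the state, without advancing time (a new reading comes with each control period).
- camera(name): name is "side" or "top"; returns a dict with "color" (384x512x3 uint8, red, green, blue), "fx", "fy", "cx", "cy" (pixels), "extrinsics" (4x4, takes a point from world to camera coordinates). Camera axes: x right, y up, looking along -z (the intrinsics and any distortion apply to the point x, -y, -z); pixel columns grow to the right and rows downward; lengths in mm; the calibration is good to about 2 mm. A picture is of the moment at which its call begins. There is no depth.
- close_job(): hands the job in; it is judged then, once.
The state is a dict: "clock": time; "joint_positions": joint angles; "dq": joint speeds; "tau": joint torques, N m; "tool_pos": TCP position; "tcp_rot": TCP orientation; "force": force on the tool from outside, world axes, zero at the start; "wrist_torque": the same for the moment, N m; "finger_gap": finger opening in mm; "grip_force": force on a finger pad.
Only numpy, scipy, OpenCV 4.12 (cv2) and the standard library are available. Lean on these libraries where they do the work, as an engineer would, in place of code of your own. Each camera call takes 0.05 s, during which the arm holds its last target. There are 200 camera calls.

## Working session

There is one attempt and no reset: what is moved stays moved. The work goes in short steps, Python scripts to look and compute and a tool call to move; the robot and the scene stay as the last step left them, time stands still between calls to the robot, and variables do not carry over. Pictures are saved under pics/ and viewed, at most 10 in all, crops included, and the job is handed in when it is done.

Besides the shell and the picture viewer there is one more tool, called as a command line: name --pt "numbers of a row" for each row, then --argument value for the rest. drive_tool: Moves the arm, as the interface text tells. Its arguments: {"type":"object","properties":{"rows":{"type":"array"}},"required":["rows"]}

```bash
mkdir -p pics; ls
cat > h.py <<'E'
from bench import *
import numpy as np, cv2
from scipy.spatial.transform import Rotation as R
def ray(c,u,v):
    E=np.array(c["extrinsics"]);Rm=E[:3,:3];t=E[:3,3]
    d=np.array([(u-c["cx"])/c["fx"],-(v-c["cy"])/c["fy"],-1.0])
    d=Rm.T@d
    return -Rm.T@t,d/np.linalg.norm(d)
def onz(c,u,v,z):
    o,d=ray(c,u,v);return o+d*(z-o[2])/d[2]
def proj(c,p):
    E=np.array(c["extrinsics"]);q=E[:3,:3]@np.array(p)+E[:3,3]
    return c["cx"]+c["fx"]*q[0]/-q[2],c["cy"]-c["fy"]*q[1]/-q[2]
def tri(c1,p1,c2,p2):
    o1,d1=ray(c1,*p1);o2,d2=ray(c2,*p2)
    A=np.stack([d1,-d2],1);s=np.linalg.lstsq(A,o2-o1,rcond=None)[0]
    a=o1+d1*s[0];b=o2+d2*s[1];return (a+b)/2,np.linalg.norm(a-b)
def save(c,name,crop=None,k=1):
    im=cv2.cvtColor(c["color"],cv2.COLOR_RGB2BGR)
    if crop: x0,y0,x1,y1=crop;im=im[y0:y1,x0:x1]
    if k!=1: im=cv2.resize(im,None,fx=k,fy=k,interpolation=cv2.INTER_CUBIC)
    cv2.imwrite("pics/"+name+".png",im)
E
python3 - <<'E'
from h import *
import pickle
print(sense())
cs={n:camera(n) for n in("side","top")}
pickle.dump(cs,open("c0.pkl","wb"))
for n,c in cs.items():
    save(c,n+"0",k=1.5);print(n,{k:v for k,v in c.items() if k!="color"})
E
```

```text
pics
{'clock': 0.0, 'joint_positions': array([-1.38150544e+00,  2.07438650e-01,  1.54291235e+00, -1.50168153e-05,
        1.39349555e+00, -1.50535458e-01]), 'dq': array([ 0.00119713,  0.00065632, -0.00121022,  0.00110869,  0.00177208,
        0.00042171]), 'tau': array([ 2.64288610e-04, -3.70874870e+01, -2.81417048e+01,  6.97834720e-02,
        3.60780023e-02, -1.76222024e-04]), 'tool_pos': array([ 191.48366815, -541.38388708,  223.09990976]), 'tcp_rot': array([-3.09413055e+00, -5.30856298e-01,  9.17446071e-05]), 'force': array([-0.63096564,  0.46011543,  0.68126498]), 'wrist_torque': array([-0.01817906, -0.02241377,  0.06051097]), 'grip_force': 0.0, 'finger_gap': 93.95892063772845}
side {'fx': 455.4000304946632, 'fy': 455.4000304946632, 'cx': 255.9681573753183, 'cy': 190.20026477442394, 'extrinsics': array([[-9.93244973e-01, -1.14059400e-01,  2.13278659e-02,
         5.04720917e+02],
       [ 6.98965053e-02, -4.41390012e-01,  8.94588920e-01,
        -9.49122372e+01],
       [-9.26223685e-02,  8.90036691e-01,  4.46380763e-01,
        -1.31218678e+03],
       [ 0.00000000e+00,  0.00000000e+00,  0.00000000e+00,
         1.00000000e+00]])}
top {'fx': 382.16511513029275, 'fy': 382.16511513029275, 'cx': 263.1046271864294, 'cy': 192.98990072949437, 'extrinsics': array([[-2.17944116e-02, -9.99708295e-01, -1.04081387e-02,
         2.13466853e+01],
       [ 9.93829123e-01, -2.27964172e-02,  1.08554123e-01,
        -5.08255292e+02],
       [-1.08759725e-01, -7.97803810e-03,  9.94036052e-01,
        -1.06714230e+03],
       [ 0.00000000e+00,  0.00000000e+00,  0.00000000e+00,
         1.00000000e+00]])}
```

View pics/top0.png

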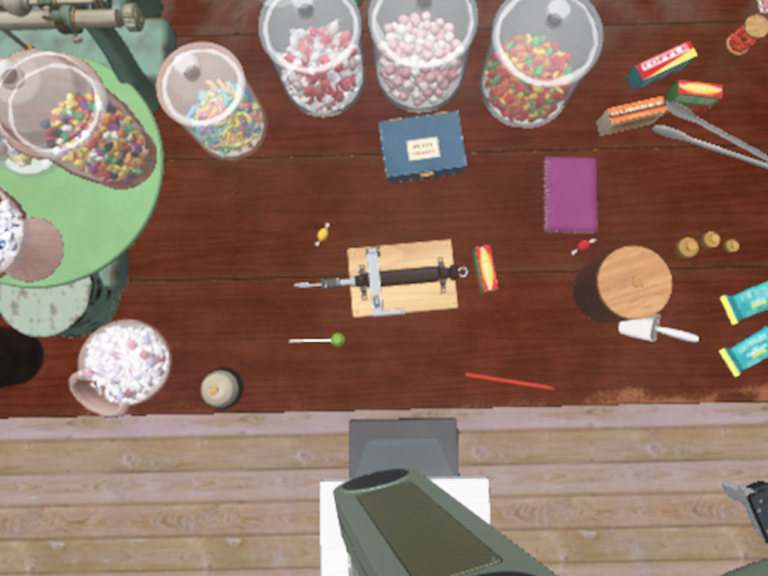

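View pics/side0.png

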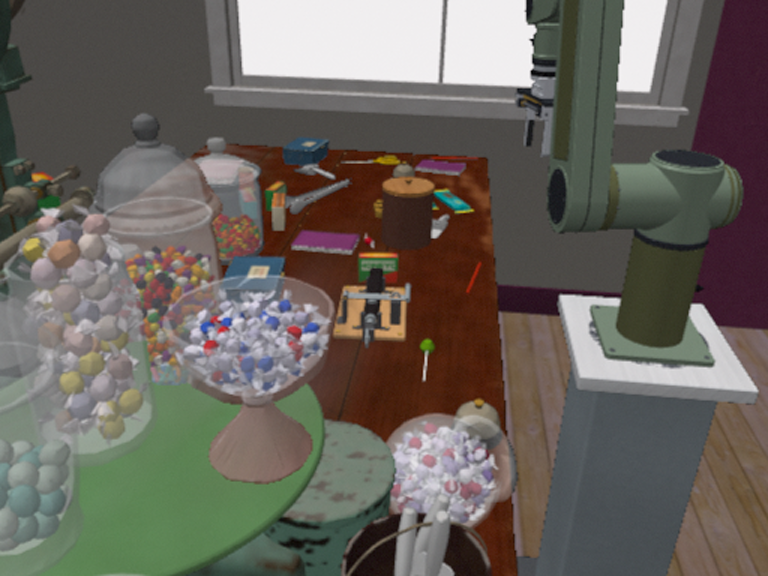

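The top view shows the bracket at about (402,278) of the 1.5x picture, with the hasp at x≈375 and its rod to the lower right at (390,312). In the side view the bracket is at (372,310), seen from the hook end. Next I'll take crops of both.

Run:
```python
from h import *
import pickle
cs=pickle.load(open("c0.pkl","rb"))
a=cs["top"]["color"][145:240,185:345];b=cs["side"]["color"][160:260,205:305]
a=cv2.resize(a,(800,475),interpolation=cv2.INTER_CUBIC)
b=cv2.resize(b,(600,600),interpolation=cv2.INTER_CUBIC)
cv2.imwrite("pics/ca.png",a[:,:,::-1]);cv2.imwrite("pics/cb.png",b[:,:,::-1])
```

```text
(no output)
```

View pics/ca.png

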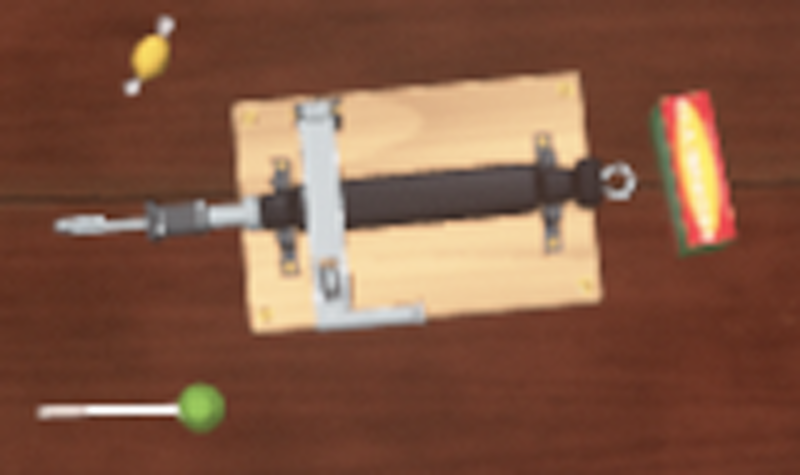

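View pics/cb.png

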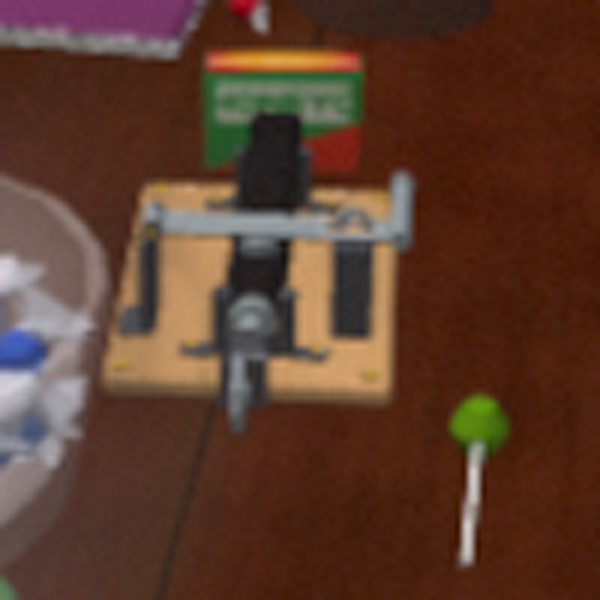

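In the top crop, the board's corners are at (233,104), (578,73), (602,300) and (252,332). The rod runs from (330,322) to (425,312), the pull grip is at (183,218), and the hinge end of the hasp is at (318,105). In the side crop the rod is at (402,180)–(402,245), the strap at (265,222) and the hinge at (152,215). I'll measure these now.

Run:
```python
from h import *
import pickle
cs=pickle.load(open("c0.pkl","rb"));T,S=cs["top"],cs["side"]
hsv=cv2.cvtColor(T["color"],cv2.COLOR_RGB2HSV)
m=cv2.inRange(hsv,(10,50,150),(25,180,255));m[:,:225]=0;m[:,310:]=0;m[:155]=0;m[215:]=0
k=max(cv2.findContours(cv2.morphologyEx(m,cv2.MORPH_CLOSE,np.ones((9,9))),0,1)[0],key=cv2.contourArea)
A=lambda u,v:((u+.5)/5-.5+185,(v+.5)/5-.5+145)
B=lambda u,v:((u+.5)/6-.5+205,(v+.5)/6-.5+160)
q=cv2.boxPoints(cv2.minAreaRect(k));print("box",q.round(1).tolist())
man=[onz(T,*A(*p),12) for p in[(233,104),(578,73),(602,300),(252,332)]]
c=np.mean(man,0);x=(man[0]-man[1]+man[3]-man[2])/2;y=(man[3]-man[0]+man[2]-man[1])/2
print("manual",c,np.linalg.norm(x),np.linalg.norm(y),"yaw",np.arctan2(x[1],x[0]),np.arctan2(y[1],y[0])-np.pi/2)
bx=np.array([onz(T,*p,12) for p in q]);print("boxc",bx.mean(0),[np.linalg.norm(bx[i]-bx[i-1]) for i in range(4)])
sc=[onz(S,*B(*p),12) for p in[(148,184),(398,186),(393,390),(105,386)]];print("sidec",np.mean(sc,0),np.round(sc,0).tolist(),np.round(man,0).tolist())
yaw=np.arctan2(x[1],x[0]);Rz=R.from_euler("z",yaw).as_matrix();o=np.array([c[0],c[1],0])
P=dict(rod=(19,67,67.5),rodend=(-6,67,67.5),hinge=(52,-50,67.5),pull=(132,0,40),tip=(200,0,55),pommelend=(-126,0,40),strapend=(52,67,67.5))
for n,p in P.items():
    w=o+Rz@p;a=proj(T,w);b=proj(S,w)
    print(n,w.round(1),"crop top",((np.array(a)+.5-[185,145])*5-.5).round(0),"side",((np.array(b)+.5-[205,160])*6-.5).round(0))
print("tri rodend",tri(T,A(424,313),S,B(402,178)))
print("tri strapcorner(hook side,robot)",tri(T,A(322,322),S,B(402,243)))
print("tri pull",tri(T,A(178,218),S,B(248,312)))
print("tri hinge",tri(T,A(318,108),S,B(154,214)))
print("tri tip",tri(T,A(57,226),S,B(237,425)))
for n,p in dict(lol=(200,408),sweet=(150,55),carton=(695,170)).items(): print(n,onz(T,*A(*p),12 if n!="carton" else 60).round(0))
```

```text
box [[230.1999969482422, 165.10000610351562], [301.1000061035156, 158.60000610351562], [305.29998779296875, 205.1999969482422], [234.39999389648438, 211.60000610351562]]
manual [533.71434475  -4.18800188  12.        ] 203.26861509550696 134.21595371007274 yaw 1.6387798873296529 -4.642068688192372
boxc [533.55164573  -3.85702888  12.        ] [np.float64(137.20165062764946), np.float64(208.67711668547355), np.float64(137.19184405282218), np.float64(205.89143687439326)]
sidec [531.41956883   1.03918168  12.        ] [[605.0, -95.0, 12.0], [473.0, -113.0, 12.0], [458.0, 98.0, 12.0], [590.0, 114.0, 12.0]] [[594.0, 102.0, 12.0], [607.0, -101.0, 12.0], [474.0, -110.0, 12.0], [460.0, 93.0, 12.0]]
rod [465.6  10.2  67.5] crop top [393. 312.] side [397. 197.]
rodend [467.3 -14.7  67.5] crop top [438. 308.] side [398. 174.]
hinge [580.1  51.1  67.5] crop top [315. 108.] side [148. 219.]
pull [524.7 127.5  40. ] crop top [185. 216.] side [241. 359.]
tip [520.1 195.3  55. ] crop top [ 61. 224.] side [231. 408.]
pommelend [ 542.3 -129.9   40. ] crop top [637. 175.] side [274. 116.]
strapend [463.3  43.1  67.5] crop top [333. 317.] side [395. 229.]
tri rodend (array([464.46748581,  -6.77127648,  69.56273872]), np.float64(0.07321717181619081))
tri strapcorner(hook side,robot) (array([460.35606282,  49.54281221,  63.56954887]), np.float64(1.592463957362464))
tri pull (array([521.25336445, 128.45509981,  64.75301939]), np.float64(1.1846523179327535))
tri hinge (array([578.58911637,  49.30421837,  69.48787419]), np.float64(2.447012651318181))
tri tip (array([518.28165931, 198.47830275,  49.10582499]), np.float64(2.7063772450312067))
lol [417. 123.  12.]
sweet [624. 150.  12.]
carton [ 542. -160.   60.]
```

```bash
cat >> h.py <<'E'
O=np.array([532.3,-3.5,0]);YAW=1.6388
RB=R.from_euler("z",YAW)
TGT=RB*R.from_euler("x",np.pi)   # tool x = bracket x, tool y = -bracket y, down
def go(p,force=True):
    s=sense();r=R.from_rotvec(s["tcp_rot"])
    w=O+RB.apply(p)
    print("world",w.round(1),"shift m",(r.inv().apply(w-s["tool_pos"])/1000).round(4),"turn",(r.inv()*TGT).as_rotvec().round(4))
def here():
    s=sense();print("t",round(s["clock"],2),"brk",RB.inv().apply(s["tool_pos"]-O).round(1),"F",s["force"].round(1),"gap",round(s["finger_gap"],1),"grip",round(s["grip_force"],1),"q",s["joint_positions"].round(2))
E
python3 -c "
from h import *
here();go((19,67,130))"
```

```text
t 0.1 brk [-513.6  376.6  223.2] F [0.1 0.9 0.3] gap 94.1 grip 0.0 q [-1.38  0.21  1.54 -0.    1.39 -0.15]
world [464.2  10.9 130. ] shift m [ 0.4411 -0.4297  0.0942] turn [-0.0015 -0.0016 -1.299 ]
```

The manual's scale: shifts go in shares of 0.4 m and turns go in shares of pi rad. Converting my numbers, 0.3 m / 0.4 = 0.75, 0.21 m / 0.4 = 0.525, -1 rad / 3.1416 = -0.3183.

drive_tool --pt "0.45 0.075 -0.075 0 0 0 -0.0318" --pt "0.45 0.15 -0.15 0 0 0 -0.0637" --pt "0.45 0.225 -0.22 0 0 0 -0.0955" --pt "0.45 0.3 -0.2925 0 0 0 -0.1273" --pt "0.45 0.375 -0.365 0 0 0 -0.1592" --pt "0.45 0.45 -0.4375 0 0 0 -0.191" --pt "0.45 0.525 -0.5125 0 0 0 -0.2228" --pt "0.45 0.6 -0.585 0 0 0 -0.2546" --pt "0.45 0.675 -0.6575 0 0 0 -0.2865" --pt "0.45 0.75 -0.73 0 0 0 -0.3183"

```text
clock: 0.93
tool_pos: [376.4, -166.5, 224.0]
tcp_rot: [-2.458, -1.956, -0.0]
force: [0.4, -0.4, -0.5]
finger_gap: 42.5
grip_force: 0.0
```

```bash
python3 -c "
from h import *
here();go((19,67,130))"
```

```text
t 0.93 brk [-152.1  166.6  224. ] F [ 0.4 -0.4 -0.5] gap 42.5 grip 0.0 q [-0.63 -0.16  1.91  0.    1.38 -0.4 ]
world [464.2  10.9 130. ] shift m [0.1926 0.0457 0.0941] turn [ 0.000e+00 -1.000e-04 -2.946e-01]
```

To row units: 0.1925 m / 0.4 = 0.4813, 0.0457 m / 0.4 = 0.1143, -0.2946 rad / 3.1416 = -0.0938.

drive_tool --pt "0.45 0.1 0.025 0.05 0 0 -0.0191" --pt "0.45 0.1875 0.045 0.0925 0 0 -0.0382" --pt "0.45 0.275 0.065 0.135 0 0 -0.0557" --pt "0.45 0.35 0.0825 0.1725 0 0 -0.07" --pt "0.45 0.425 0.1 0.2075 0 0 -0.0828" --pt "0.45 0.465 0.11 0.2275 0 0 -0.0907" --pt "0.45 0.4813 0.1143 0.235 0 0 -0.0938" --pt "0.45 0.4813 0.1143 0.235 0 0 -0.0938"

```text
clock: 1.6
tool_pos: [464.1, 9.5, 129.1]
tcp_rot: [-2.145, -2.292, 0.002]
force: [-0.1, -0.8, -1.3]
finger_gap: 42.0
grip_force: 0.0
```

Run:
```python
from h import *
here();go((19,67,67.5))
T=camera("top");S=camera("side")
a=cv2.resize(T["color"][140:240,195:325],(520,400),interpolation=cv2.INTER_CUBIC)
b=cv2.resize(S["color"][140:240,205:285],(320,400),interpolation=cv2.INTER_CUBIC)
b=b[:,:280]
cv2.imwrite("pics/d.png",np.hstack([a,b])[:,:,::-1])
```

```text
t 1.6 brk [ 17.6  67.1 129.1] F [-0.1 -0.8 -1.3] gap 42.0 grip 0.0 q [-0.17  0.08  1.9  -0.    1.17 -0.23]
world [464.2  10.9  67.5] shift m [0.0014 0.0003 0.0616] turn [-0.0026 -0.0006 -0.002 ]
```

View pics/d.png

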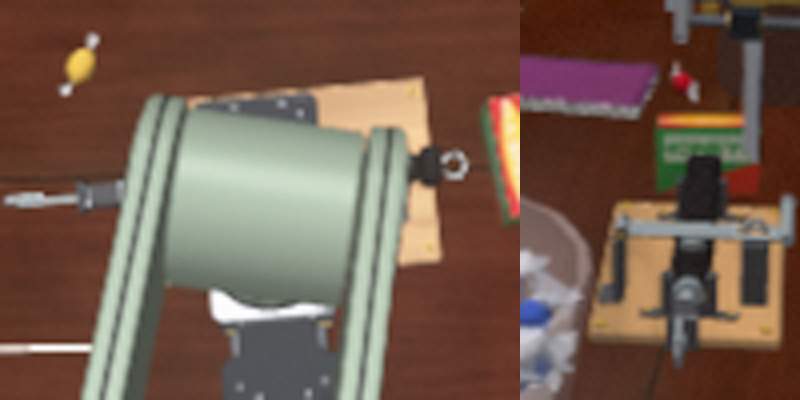

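The side half shows the far finger at (752,100) and the rod tip at (788,205). The finger comes down between the rod and the staple, with the strap clear on the hook side. Descending.

To row units: 0.061 m / 0.4 = 0.1525, 0.055 m / 0.4 = 0.1375.

drive_tool --pt "0.45 0.0025 0 0.05 0 0 0" --pt "0.45 0.0025 0 0.1 0 0 0" --pt "0.45 0.0025 0 0.1375 0 0 0" --pt "0.45 0.0025 0 0.1525 0 0 0" --pt "0.45 0.0025 0 0.1525 0 0 0"

```text
clock: 2.12
tool_pos: [463.6, 8.3, 68.5]
tcp_rot: [-2.151, -2.287, 0.002]
force: [-0.9, 0.8, 0.2]
finger_gap: 42.2
grip_force: 0.0
```

Run:
```python
from h import *
here()
S=camera("side")
b=cv2.resize(S["color"][150:230,215:325],(770,560),interpolation=cv2.INTER_CUBIC)
cv2.imwrite("pics/e.png",b[:,:,::-1])
```

```text
t 2.12 brk [16.4 67.8 68.5] F [-0.9  0.8  0.2] gap 42.2 grip 0.0 q [-0.17  0.17  1.94 -0.    1.03 -0.23]
```

View pics/e.png

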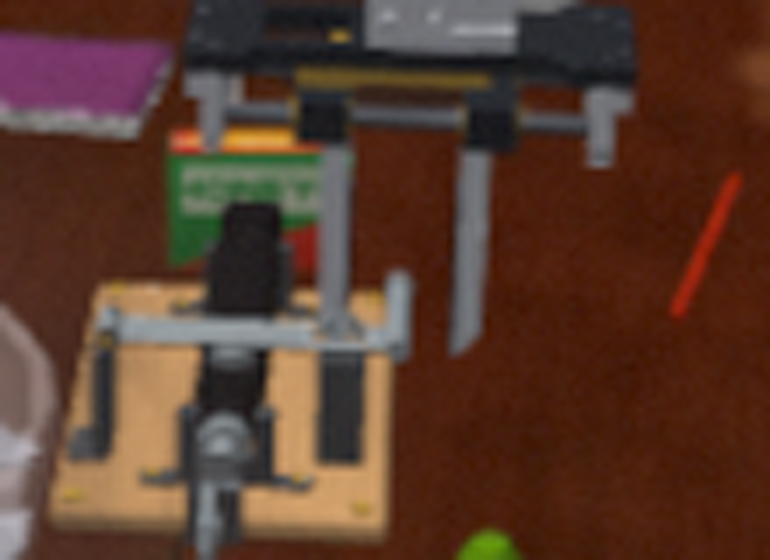

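The rod at (398,310) lies between the fingers at (335,240) and (470,260). Closing.

To row units: 0.001 m / 0.4 = 0.0025.

drive_tool --pt "0.0 0.0025 0 0.0025 0 0 0" --pt "0 0.0025 0 0.0025 0 0 0" --pt "0 0.0025 0 0.0025 0 0 0" --pt "0 0.0025 0 0.0025 0 0 0" --pt "0 0.0025 0 0.0025 0 0 0" --pt "0 0.0025 0 0.0025 0 0 0"

```text
clock: 2.67
tool_pos: [464.0, 10.2, 68.5]
tcp_rot: [-2.148, -2.291, 0.002]
force: [-3.4, -0.5, 4.9]
finger_gap: 9.1
grip_force: 30.0
```

Run:
```python
from h import *
here()
for t in np.arange(.12,2.5,.12): print(round(t,2),round(.117*(1-np.cos(t)),4),round(-.117*np.sin(t),4))
```

```text
t 2.67 brk [18.3 67.2 68.5] F [-3.4 -0.5  4.9] gap 9.1 grip 30.0 q [-0.16  0.17  1.94 -0.    1.03 -0.23]
0.12 0.0008 -0.014
0.24 0.0034 -0.0278
0.36 0.0075 -0.0412
0.48 0.0132 -0.054
0.6 0.0204 -0.0661
0.72 0.029 -0.0771
0.84 0.0389 -0.0871
0.96 0.0499 -0.0958
1.08 0.0619 -0.1032
1.2 0.0746 -0.109
1.32 0.088 -0.1133
1.44 0.1017 -0.116
1.56 0.1157 -0.117
1.68 0.1298 -0.1163
1.8 0.1436 -0.1139
1.92 0.157 -0.1099
2.04 0.1699 -0.1044
2.16 0.182 -0.0973
2.28 0.1932 -0.0888
2.4 0.2033 -0.079
```

Pinched with a 9.1 mm gap on the 10 mm rod. Next I swing it along the arc.

To row units: -0.109 m / 0.4 = -0.2725, -0.054 m / 0.4 = -0.135.

drive_tool --pt "0 0 0.0025 -0.035 0 0 0" --pt "0 0 0.0075 -0.07 0 0 0" --pt "0 0 0.0188 -0.1025 0 0 0" --pt "0 0 0.0325 -0.135 0 0 0" --pt "0 0 0.05 -0.165 0 0 0" --pt "0 0 0.0725 -0.1925 0 0 0" --pt "0 0 0.0975 -0.2175 0 0 0" --pt "0 0 0.125 -0.24 0 0 0" --pt "0 0 0.155 -0.2575 0 0 0" --pt "0 0 0.1875 -0.2725 0 0 0"

```text
clock: 3.5
tool_pos: [537.7, 15.1, 180.2]
tcp_rot: [-2.147, -2.289, 0.006]
force: [-6.8, 1.3, 11.0]
finger_gap: 9.0
grip_force: 30.0
```

Run:
```python
from h import *
here()
for t in np.arange(1.32,2.5,.12): print(round(t,2),round(.117*(1-np.cos(t))-.075,4),round(-.117*np.sin(t)+.109,4))
```

```text
t 3.5 brk [ 18.2  -6.6 180.2] F [-6.8  1.3 11. ] gap 9.0 grip 30.0 q [-0.13  0.17  1.68 -0.    1.3  -0.2 ]
1.32 0.013 -0.0043
1.44 0.0267 -0.007
1.56 0.0407 -0.008
1.68 0.0548 -0.0073
1.8 0.0686 -0.0049
1.92 0.082 -0.0009
2.04 0.0949 0.0046
2.16 0.107 0.0117
2.28 0.1182 0.0202
2.4 0.1283 0.03
```

To row units: 0.129 m / 0.4 = 0.3225, 0.107 m / 0.4 = 0.2675.

drive_tool --pt "0 0 0.0325 -0.0125 0 0 0" --pt "0 0 0.0675 -0.0225 0 0 0" --pt "0 0 0.1025 -0.025 0 0 0" --pt "0 0 0.1375 -0.0225 0 0 0" --pt "0 0 0.1725 -0.0175 0 0 0" --pt "0 0 0.205 -0.0075 0 0 0" --pt "0 0 0.2375 0.0075 0 0 0" --pt "0 0 0.2675 0.025 0 0 0" --pt "0 0 0.2975 0.0475 0 0 0" --pt "0 0 0.3225 0.0725 0 0 0"

```text
clock: 4.33
tool_pos: [669.7, 23.5, 148.7]
tcp_rot: [2.148, 2.29, 0.002]
force: [-0.0, 0.4, 2.2]
finger_gap: 9.3
grip_force: 30.0
```

Run:
```python
from h import *
here()
for t in np.arange(2.4,3,.12): print(round(t,2),round(.118*(1-np.cos(t))-.204,4),round(-.118*np.sin(t)+.080,4))
```

```text
t 4.33 brk [  17.6 -138.9  148.7] F [-0.   0.4  2.2] gap 9.3 grip 30.0 q [-0.09  0.47  1.36  0.    1.31 -0.16]
2.4 0.001 0.0003
2.52 0.0099 0.0113
2.64 0.0175 0.0233
2.76 0.0235 0.0361
2.88 0.028 0.0495
3.0 0.0308 0.0633
```

To row units: -0.06 m / 0.4 = -0.15, 0.0175 m / 0.4 = 0.0438.

drive_tool --pt "0 0 0.025 0.0275 0 0 0" --pt "0 0 0.0438 0.0575 0 0 0" --pt "0 0 0.0438 0.0575 0 0 0" --pt "0.3 0 0.0438 0.0575 0 0 0" --pt "0.3 0 0.0438 0.0575 0 0 0" --pt "0.3 0 0.0438 0.0575 0 0 0" --pt "0.3 0 0.0438 -0.05 0 0 0" --pt "0.3 0 0.0438 -0.15 0 0 0" --pt "0 0 0 -0.15 0 0 0" --pt "0 0 -0.075 -0.15 0 0 0"

```text
clock: 5.17
tool_pos: [642.1, 20.9, 213.7]
tcp_rot: [2.143, 2.284, 0.011]
force: [-1.0, -1.0, 0.6]
finger_gap: 17.9
grip_force: 0.0
```

Run:
```python
from h import *
here();go((52,0,110))
S=camera("side")
b=cv2.resize(S["color"][130:240,190:300],(700,600),interpolation=cv2.INTER_CUBIC)
cv2.imwrite("pics/f.png",b[:,:,::-1])
```

```text
t 5.17 brk [  16.9 -111.2  213.7] F [-1.  -1.   0.6] gap 17.9 grip 0.0 q [-0.1   0.35  1.39  0.    1.4  -0.17]
world [528.8  48.4 110. ] shift m [ 0.0348 -0.1126  0.1023] turn [ 0.0112  0.0018 -0.0043]
```

View pics/f.png

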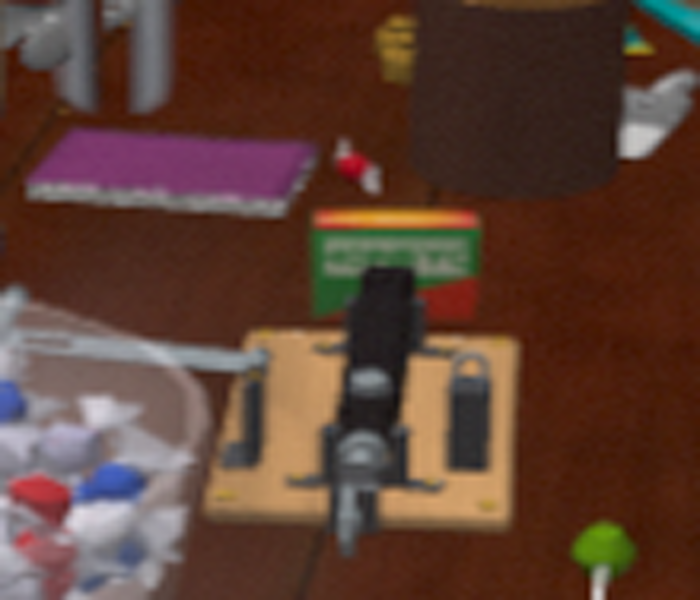

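The hasp lies right back at (130,350), and the button is free at (370,381). I'll cross-check the button's position while moving.

To row units: -0.1126 m / 0.4 = -0.2815, 0.102 m / 0.4 = 0.255.

drive_tool --pt "0 0.025 -0.075 0 0 0 0" --pt "0 0.05 -0.15 0.05 0 0 0" --pt "0 0.075 -0.225 0.125 0 0 0" --pt "0 0.0875 -0.2815 0.2 0 0 0" --pt "0 0.0875 -0.2815 0.255 0 0 0" --pt "0 0.0875 -0.2815 0.255 0 0 0"

```text
clock: 5.72
tool_pos: [517.1, 49.8, 101.3]
tcp_rot: [-2.143, -2.285, 0.012]
force: [0.7, -0.2, -0.7]
finger_gap: 0.3
grip_force: 0.0
```

Run:
```python
from h import *
import pickle
S=pickle.load(open("c0.pkl","rb"))["side"]
w=onz(S,370.5/(700/110)-.5+190,377/(600/110)-.5+130,62);print("button ray z62",w.round(1),RB.inv().apply(w-O).round(1))
here();go((52,0,85))
```

```text
button ray z62 [527.5  48.2  62. ] [51.9  1.3 62. ]
t 5.72 brk [ 54.2  11.6 101.3] F [ 0.7 -0.2 -0.7] gap 0.3 grip 0.0 q [-0.07  0.24  1.78 -0.    1.14 -0.13]
world [528.8  48.4  85. ] shift m [-0.0022  0.0118  0.0162] turn [-0.0118 -0.0015 -0.0039]
```

To row units: 0.015 m / 0.4 = 0.0375, 0.011 m / 0.4 = 0.0275, -0.012 rad / 3.1416 = -0.0038.

drive_tool --pt "0 -0.0025 0.0275 0.02 -0.0038 0 -0.0013" --pt "0 -0.005 0.0275 0.0375 -0.0038 0 -0.0013" --pt "0 -0.005 0.0275 0.0375 -0.0038 0 -0.0013" --pt "0 -0.005 0.0275 0.0375 -0.0038 0 -0.0013"

```text
clock: 6.05
tool_pos: [536.6, 47.4, 92.3]
tcp_rot: [2.139, 2.288, 0.016]
force: [-0.9, -0.9, -0.3]
finger_gap: 1.0
grip_force: 0.0
```

Run:
```python
from h import *
here();go((52,1,75.5))
```

```text
t 6.05 brk [50.5 -7.8 92.3] F [-0.9 -0.9 -0.3] gap 1.0 grip 0.0 q [-0.07  0.27  1.76  0.    1.1  -0.14]
world [527.8  48.3  75.5] shift m [ 0.0015 -0.009   0.0167] turn [ 0.0141  0.0003 -0.0008]
```

drive_tool --pt "0 0 0 0 0 0 0" --pt "0 0 0 0 0 0 0" --pt "0 0 0 0 0 0 0" --pt "0 0 0 0 0 0 0"

```text
clock: 6.38
tool_pos: [535.2, 47.8, 91.7]
tcp_rot: [2.139, 2.289, 0.014]
force: [0.1, 0.2, -0.4]
finger_gap: 0.6
grip_force: 0.0
```

Run:
```python
from h import *
here();print(sense()["dq"].round(3));go((52,1,75.5))
```

```text
t 6.38 brk [51.  -6.4 91.7] F [ 0.1  0.2 -0.4] gap 0.6 grip 0.0 q [-0.07  0.27  1.76  0.    1.1  -0.14]
[ 0.001 -0.002  0.006 -0.001 -0.002 -0.001]
world [527.8  48.3  75.5] shift m [ 0.001  -0.0076  0.0161] turn [ 0.0128  0.0001 -0.0004]
```

To row units: 0.016 m / 0.4 = 0.04, 0.014 m / 0.4 = 0.035, 0.013 rad / 3.1416 = 0.0041.

drive_tool --pt "0 0.0025 -0.0175 0.01 0.0041 0 0" --pt "0 0.0025 -0.0188 0.0225 0.0041 0 0" --pt "0 0.0025 -0.0188 0.03 0.0041 0 0" --pt "0 0.0025 -0.0188 0.035 0.0041 0 0" --pt "0 0.0025 -0.0188 0.04 0.0041 0 0" --pt "0 0.0025 -0.0188 0.04 0.0041 0 0" --pt "0 0.0025 -0.0188 0.04 0.0041 0 0"

```text
clock: 6.97
tool_pos: [527.4, 48.5, 76.0]
tcp_rot: [-2.144, -2.294, 0.002]
force: [-3.1, -0.2, 8.6]
finger_gap: 0.7
grip_force: 4.1
```

Run:
```python
from h import *
here();go((52,1,75.5))
```

```text
t 6.97 brk [52.2  1.4 76. ] F [-3.1 -0.2  8.6] gap 0.7 grip 4.1 q [-0.07  0.29  1.78 -0.    1.08 -0.14]
world [527.8  48.3  75.5] shift m [-0.0002  0.0004  0.0005] turn [-0.0017 -0.0002 -0.0003]
```

drive_tool --pt "0 0 0 0 0 0 0" --pt "0 0 0 -0.075 0 0 0" --pt "0.4 0.05 0 -0.125 0 0 0" --pt "0.4 0.125 0.0025 -0.125 0 0 0" --pt "0.4 0.2 0.0025 -0.125 0 0 0" --pt "0.4 0.26 0.0025 -0.1 0 0 0" --pt "0.4 0.26 0.0025 -0.0875 0 0 0" --pt "0.4 0.26 0.0025 -0.0875 0 0 0" --pt "0.4 0.26 0.0025 -0.0875 0 0 0" --pt "0.4 0.26 0.0025 -0.0875 0 0 0"

```text
clock: 7.8
tool_pos: [521.6, 151.2, 110.0]
tcp_rot: [-2.146, -2.294, 0.002]
force: [-0.6, -0.1, -0.3]
finger_gap: 37.6
grip_force: 0.0
```

Run:
```python
from h import *
here();go((156,0.5,40))
T=camera("top");S=camera("side")
a=cv2.resize(T["color"][150:230,190:270],(400,400),interpolation=cv2.INTER_CUBIC)
b=cv2.resize(S["color"][150:250,200:300],(400,400),interpolation=cv2.INTER_CUBIC)
cv2.imwrite("pics/g.png",np.hstack([a,b])[:,:,::-1])
for x in(132,156): print([np.round((np.array(proj(c,O+RB.apply((x,0,40))))-o)*k,0) for c,o,k in((T,[190,150],5),(S,[200,150],4))])
```

```text
t 7.8 brk [155.1   0.2 110. ] F [-0.6 -0.1 -0.3] gap 37.6 grip 0.0 q [ 0.12  0.26  1.73 -0.    1.15  0.06]
world [521.2 152.1  40. ] shift m [ 0.001  -0.0003  0.07  ] turn [-0.0013  0.0005 -0.0014]
[array([157., 192.]), array([181., 278.])]
[array([115., 195.]), array([179., 296.])]
```

View pics/g.png

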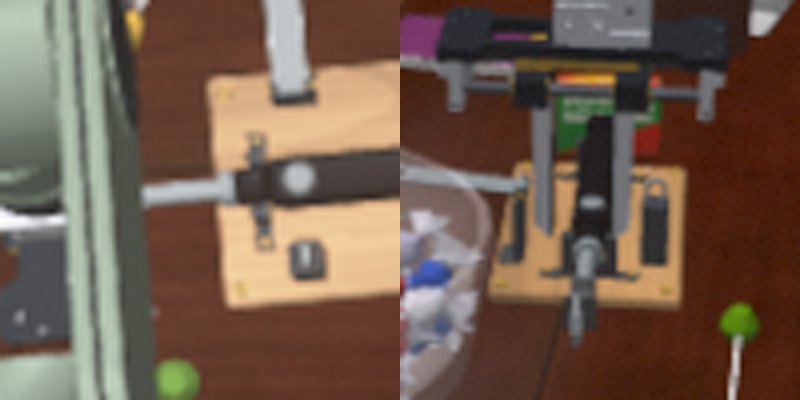

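The top half shows bare steel tube from x=235 to 145, so the grip has moved under the arm and the tube has sprung out to about 24 mm. In the side half the fingers straddle the axis. Descending on the pull grip.

To row units: 0.07 m / 0.4 = 0.175, 0.065 m / 0.4 = 0.1625.

drive_tool --pt "0.4 0.0025 0 0.0625 0 0 0" --pt "0.4 0.0025 0 0.125 0 0 0" --pt "0.4 0.0025 0 0.1625 0 0 0" --pt "0.4 0.0025 0 0.175 0 0 0" --pt "0.4 0.0025 0 0.175 0 0 0" --pt "0 0.0025 0 0.175 0 0 0" --pt "0 0.0025 0 0.175 0 0 0" --pt "0 0.0025 0 0.175 0 0 0" --pt "0 0.0025 0 0.175 0 0 0" --pt "0 0.0025 0 0.175 0 0 0"

```text
clock: 8.73
tool_pos: [522.3, 153.3, 41.4]
tcp_rot: [2.145, 2.295, 0.001]
force: [-0.7, -0.3, 2.8]
finger_gap: 15.6
grip_force: 30.0
```

Run:
```python
from h import *
here();go((252,0,40))
```

```text
t 8.73 brk [157.1  -0.7  41.4] F [-0.7 -0.3  2.8] gap 15.6 grip 30.0 q [ 0.13  0.36  1.76 -0.    1.01  0.06]
world [515.2 247.9  40. ] shift m [ 0.0949 -0.0007  0.0014] turn [ 0.0011 -0.     -0.0004]
```

To row units: 0.088 m / 0.4 = 0.22, 0.06 m / 0.4 = 0.15.

drive_tool --pt "0 0.025 0 0 0 0 0" --pt "0 0.05 0 0 0 0 0" --pt "0 0.075 0 0 0 0 0" --pt "0 0.1 0 0 0 0 0" --pt "0 0.125 0 0 0 0 0" --pt "0 0.15 0 0 0 0 0" --pt "0 0.175 0 0 0 0 0" --pt "0 0.2 0 0 0 0 0" --pt "0 0.22 0 0 0 0 0" --pt "0 0.22 0 0 0 0 0"

```text
clock: 9.57
tool_pos: [515.1, 243.7, 40.2]
tcp_rot: [-2.142, -2.295, -0.002]
force: [0.2, 1.4, 4.1]
finger_gap: 15.3
grip_force: 30.0
```

Run:
```python
from h import *
here();go((252,0,40))
```

```text
t 9.57 brk [247.8   0.3  40.2] F [0.2 1.4 4.1] gap 15.3 grip 30.0 q [0.29 0.41 1.7  0.   1.03 0.22]
world [515.2 247.9  40. ] shift m [0.0042 0.0003 0.0002] turn [-0.0007 -0.0027  0.0006]
```

To row units: 0.01 m / 0.4 = 0.025, 0.002 m / 0.4 = 0.005.

drive_tool --pt "0 0.005 0 0 0 0 0" --pt "0 0.01 0 0 0 0 0" --pt "0 0.015 0 0 0 0 0" --pt "0 0.02 0 0 0 0 0" --pt "0 0.025 0 0 0 0 0" --pt "0 0.025 0 0 0 0 0" --pt "0 0.025 0 0 0 0 0"

```text
clock: 10.15
tool_pos: [514.7, 250.4, 40.0]
tcp_rot: [-2.145, -2.295, 0.002]
force: [1.3, -3.0, 1.9]
finger_gap: 15.9
grip_force: 30.0
```

Run:
```python
from h import *
here();go((252,0,40))
T=camera("top");S=camera("side")
a=cv2.resize(T["color"][140:240,170:270],(400,400),interpolation=cv2.INTER_CUBIC)
b=cv2.resize(S["color"][160:260,200:300],(400,400),interpolation=cv2.INTER_CUBIC)
cv2.imwrite("pics/h.png",np.hstack([a,b])[:,:,::-1])
```

```text
t 10.15 brk [254.5   0.3  40. ] F [ 1.3 -3.   1.9] gap 15.9 grip 30.0 q [ 0.3   0.42  1.69 -0.    1.04  0.23]
world [515.2 247.9  40. ] shift m [-0.0025  0.0003 -0.    ] turn [-0.0014  0.0007 -0.0006]
```

To row units: 0.005 m / 0.4 = 0.0125, 0.002 m / 0.4 = 0.005.

drive_tool --pt "0 0.005 0 0 0 0 0" --pt "0 0.01 0 0 0 0 0" --pt "0 0.0125 0 0 0 0 0" --pt "0 0.0125 0 0 0 0 0" --pt "0 0.0125 0 0 0 0 0"

```text
clock: 10.67
tool_pos: [514.5, 250.7, 39.2]
tcp_rot: [2.141, 2.293, -0.013]
force: [3.5, -17.4, 2.1]
finger_gap: 15.7
grip_force: 30.0
```

```bash
python3 -c "
from h import *
here()"
```

```text
t 10.67 brk [254.8   0.5  39.2] F [  3.5 -17.4   2.1] gap 15.7 grip 30.0 q [ 0.31  0.42  1.68 -0.01  1.04  0.24]
```

To row units: -0.09 m / 0.4 = -0.225, -0.065 m / 0.4 = -0.1625.

drive_tool --pt "0 0 0 0 0 0 0" --pt "0 -0.0075 0 0 0 0 0" --pt "0 -0.0113 0 0 0 0 0" --pt "0.5 -0.0113 0 0 0 0 0" --pt "0.5 -0.0113 0 0 0 0 0" --pt "0.5 -0.0113 0 0 0 0 0" --pt "0.6 -0.0113 0 -0.075 0 0 0" --pt "0.6 -0.0113 0 -0.1625 0 0 0" --pt "0.6 -0.05 0 -0.225 0 0 0" --pt "0.6 -0.05 0 -0.225 0 0 0"

```text
clock: 11.5
tool_pos: [519.8, 236.8, 136.2]
tcp_rot: [2.142, 2.292, 0.014]
force: [0.8, 1.4, 0.6]
finger_gap: 55.7
grip_force: 0.0
```

Run:
```python
from h import *
here();go((12,0.3,110))
T=camera("top");S=camera("side")
a=cv2.resize(T["color"][140:240,170:270],(400,400),interpolation=cv2.INTER_CUBIC)
b=cv2.resize(S["color"][165:245,210:290],(400,400),interpolation=cv2.INTER_CUBIC)
cv2.imwrite("pics/h.png",np.hstack([a,b])[:,:,::-1])
```

```text
t 11.5 brk [240.6  -3.8 136.2] F [0.8 1.4 0.6] gap 55.7 grip 0.0 q [0.28 0.28 1.65 0.   1.21 0.21]
world [531.2   8.5 110. ] shift m [-0.2287 -0.0043  0.0256] turn [ 0.0096 -0.0024 -0.0004]
```

View pics/h.png

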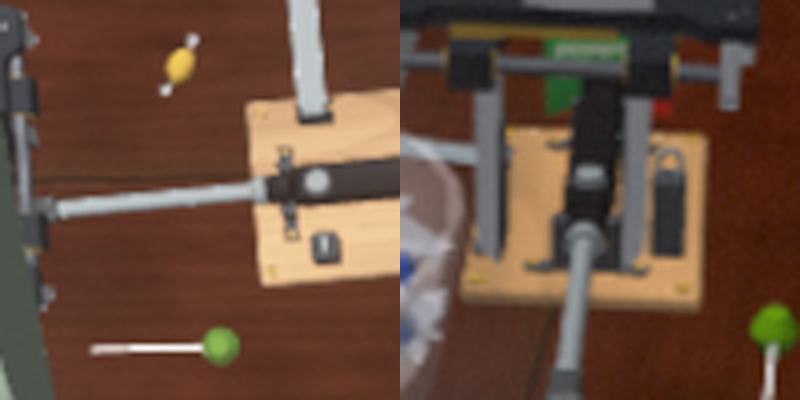

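The tube is far out: bare steel from (260,190) to (55,208) in the top half. The button stands proud at (590,178) in the side half, and the sweet and lollipop are where they were. Next I go above the handle.

To row units: -0.2287 m / 0.4 = -0.5718, -0.22 m / 0.4 = -0.55.

drive_tool --pt "0.6 -0.075 0 0 0 0 0" --pt "0.6 -0.1625 0 0 0 0 0" --pt "0.6 -0.25 0 0 0 0 0" --pt "0.6 -0.3375 0 0 0 0 0" --pt "0.6 -0.425 0 0.025 0 0 0" --pt "0.6 -0.5 0 0.05 0 0 0" --pt "0.6 -0.55 0 0.0625 0 0 0" --pt "0.6 -0.5718 0 0.065 0 0 0" --pt "0.6 -0.5718 0 0.065 0 0 0" --pt "0.6 -0.5718 0 0.065 0 0 0"

```text
clock: 12.43
tool_pos: [530.5, 8.7, 103.1]
tcp_rot: [-2.143, -2.292, 0.002]
force: [0.1, 1.0, -0.7]
finger_gap: 56.3
grip_force: 0.0
```

```bash
python3 -c "
from h import *
here();go((12,0.3,40))"
```

```text
t 12.43 brk [ 12.3   0.9 103.1] F [ 0.1  1.  -0.7] gap 56.3 grip 0.0 q [-0.15  0.25  1.76  0.    1.14 -0.21]
world [531.2   8.5  40. ] shift m [-0.0004  0.0008  0.0631] turn [-0.003  -0.0015 -0.0009]
```

To row units: 0.062 m / 0.4 = 0.155, 0.06 m / 0.4 = 0.15, -0.003 rad / 3.1416 = -0.001.

drive_tool --pt "0.6 0 0.0025 0.0625 -0.001 0 0" --pt "0.6 0 0.0025 0.125 -0.001 0 0" --pt "0.6 0 0.0025 0.15 -0.001 0 0" --pt "0.6 0 0.0025 0.155 -0.001 0 0" --pt "0.6 0 0.0025 0.155 -0.001 0 0" --pt "0 0 0.0025 0.155 -0.001 0 0" --pt "0 0 0.0025 0.155 -0.001 0 0" --pt "0 0 0.0025 0.155 -0.001 0 0" --pt "0 0 0.0025 0.155 -0.001 0 0" --pt "0 0 0.0025 0.155 -0.001 0 0"

```text
clock: 13.27
tool_pos: [532.2, 7.7, 43.0]
tcp_rot: [2.144, 2.294, 0.002]
force: [-0.5, -0.3, -0.9]
finger_gap: 27.6
grip_force: 30.0
```

```bash
python3 -c "
from h import *
here();go((12,0.3,40))"
```

```text
t 13.27 brk [11.2 -0.6 43. ] F [-0.5 -0.3 -0.9] gap 27.6 grip 30.0 q [-0.15  0.34  1.79  0.    1.01 -0.22]
world [531.2   8.5  40. ] shift m [ 0.0008 -0.0009  0.003 ] turn [ 0.0017  0.0003 -0.0002]
```

Gripped at 27.6 mm on the 28 mm handle. Lifting slowly straight up.

To row units: -0.12 m / 0.4 = -0.3, -0.115 m / 0.4 = -0.2875.

drive_tool --pt "0 0 0 -0.015 0 0 0" --pt "0 0 0 -0.0375 0 0 0" --pt "0 0 0 -0.075 0 0 0" --pt "0 0 0 -0.1125 0 0 0" --pt "0 0 0 -0.15 0 0 0" --pt "0 0 0 -0.2 0 0 0" --pt "0 0 0 -0.25 0 0 0" --pt "0 0 0 -0.2875 0 0 0" --pt "0 0 0 -0.3 0 0 0" --pt "0 0 0 -0.3 0 0 0"

```text
clock: 14.1
tool_pos: [533.0, 7.8, 164.0]
tcp_rot: [2.142, 2.292, 0.006]
force: [0.0, 1.5, -3.9]
finger_gap: 27.8
grip_force: 30.0
```

drive_tool --pt "0 0 0 0 0 0 0" --pt "0 0 0 0 0 0 0" --pt "0 0 0 0 0 0 0" --pt "0 0 0 0 0 0 0" --pt "0 0 0 0 0 0 0" --pt "0 0 0 0 0 0 0" --pt "0 0 0 0 0 0 0" --pt "0 0 0 0 0 0 0"

```text
clock: 14.77
tool_pos: [531.9, 7.9, 162.1]
tcp_rot: [2.144, 2.294, 0.002]
force: [-0.2, 1.0, -3.6]
finger_gap: 27.9
grip_force: 30.0
```

Run:
```python
from h import *
here();print(sense()["dq"].round(3), sense()["wrist_torque"])
T=camera("top");S=camera("side")
a=cv2.resize(T["color"][120:260,130:290],(400,350),interpolation=cv2.INTER_CUBIC)
b=cv2.resize(S["color"][110:250,190:350],(400,350),interpolation=cv2.INTER_CUBIC)
cv2.imwrite("pics/i.png",np.hstack([a,b])[:,:,::-1])
for x,z in((252,163),(320,178),(52,186)): print([np.round((np.array(proj(c,O+RB.apply((x,0,z))))-o)*2.5,0) for c,o in((T,[130,120]),(S,[190,110]))])
```

```text
t 14.77 brk [ 11.4  -0.4 162.1] F [-0.2  1.  -3.6] gap 27.9 grip 30.0 q [-0.15  0.18  1.71  0.    1.25 -0.22]
[-0.     0.     0.     0.001  0.001  0.001] [-0.08274885 -0.05964309 -0.06880665]
[array([ 95., 167.]), array([131., 225.])]
[array([ 23., 171.]), array([125., 245.])]
[array([292., 146.]), array([145., 120.])]
```

View pics/i.png

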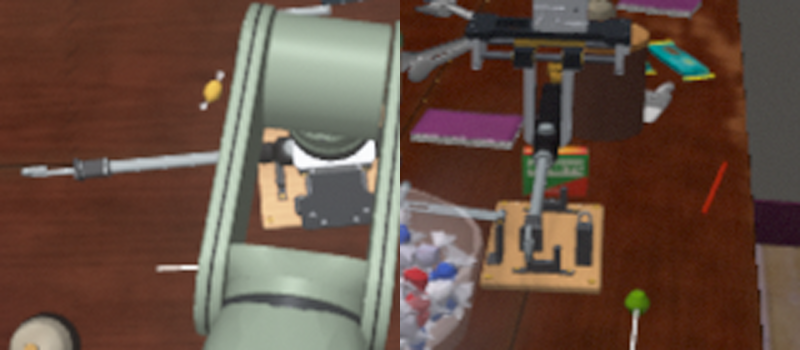

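The tool hangs level and clear of the bracket. The pull grip at (92,168) and tip at (23,171) match the predicted pixels for full extension and level, and the hasp is still back. Handing in.

```bash
python3 -c "
from h import *
print(close_job())"
```

```text
the job is handed in; nothing more can be done
None
```

The job is handed in at about 15 s of the 66 s allowed, with no verdict returned: the hasp is back, the tube is out to the second stop with the button looking popped up, and the reach hook is held level by its handle about 160 mm above the counter.

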